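# Set the bench magnifier and show it the movement carrier

### The job

First turn the bench magnifier so that its lens looks straight out over the pointed nose of its foot, tip its head 30 degrees forward from upright so that it looks down, and let go of it. Then pinch the two side catches of the watch movement carrier together, lift the carrier up out of its dock, and finish while still holding it by its pinched catches: level, still and free of everything else, with the movement on the lens's line of sight about 16 cm from the glass and the magnifier still as you set it. Leave the two gravers and the eye loupe where they lie.

Things in the scene. Friction and masses are not known exactly. Their poses are not given: they have to be found in the camera images.
- magnifier: Foot of the bench magnifier: a grey disc, 110 mm across, 18 mm high, fixed to the bench, with a narrowing nose (to 97 mm from the centre) on its -x side and a 16 mm steel post on its centre. Origin: centre of its underside; z up. The post carries a swivelling fork, the fork a tilting lens head: centre of the lens 60 mm from the post's axis (towards -x at swivel 0), 200 mm above the bench.
- magnifier_swivel (a joint): Swivel of the magnifier's fork and head about the post's vertical axis (through the foot's origin), rad: 0 when the lens looks straight out over the nose, positive counterclockwise seen from above; range -1.3 to 1.3. Friction (0.22 N m) keeps it where it is left.
- magnifier_tilt (a joint): Tilt of the lens head in its fork about a horizontal axis through the centre of the lens, rad: 0 upright, looking level; positive when the head's top leans forward, the way the lens looks, so that it looks down (30 degrees = 0.524). Range -0.4 to 1.0. Friction (0.15 N m) keeps it where it is left. Starts near upright.
- lens (a point): Centre of the lens, on the tilt axis. Axes are the head's: -x is the line of sight (out of the lens, away from the post), y the tilt axis, z towards the head's top knob. The lens frame is a black ring 96 mm across, 12 mm thick; the fork's arms stand up to 61 mm to either side of the centre and reach 10 mm above it, with tightening knobs out to 74 mm at the centre's height.
- head_knob (a point): Centre of the black knob on top of the lens head, the handle for turning and tipping it: a cylinder 18 mm across and 22 mm long, lying along the head's y axis, with flat ends; on an 8 mm stalk, 80 mm from the centre of the lens along the head's z, 32 mm beyond the lens frame. Axes as for the lens.
- dock: Aluminium dock, 90 (x) by 84 (y) mm, fixed to the bench. Floor 10 mm above the bench, surrounded by a rim up to 25 mm above the bench. Origin: centre of its underside; z up. The carrier stands in it with its axes along the dock's. Under the rim's lips on the -x and +x sides the carrier's catches are hooked.
- carrier: Loose white watch movement carrier, 110 to 250 g: block 25 (x) by 62 (y) by 40 mm. Origin: centre of its underside, at the start 10 mm above the bench, in the dock; z up. Its -x and +x sides have sprung catches with black upright finger pads, 24 mm wide (y), 30 to 56 mm above the origin, outer faces 60 mm apart at rest, 46 mm pinched. Both pinched, it lifts straight up; else it is locked in.
- movement (a point): The small brass watch movement, a disc 24 mm across lying on top of the carrier between the finger pads; this point is the centre of its top, 45 mm above the carrier's origin. Axes as for the carrier.
- catch_near (a joint): Catch on the carrier's -x side, m: 0 out (locked), growing as it is pushed in towards the carrier's middle, 0.007 fully in. Spring: 1.2 N at 0, 4 N fully in. Unhooks at 0.004.
- catch_far (a joint): Catch on the carrier's +x side, m: the same, mirrored.
- graver_a: Bystander: loose graver (engraving tool), 115 mm long, lying on the bench (origin on the bench, 70 mm from the handle end), with a mushroom-shaped wooden handle 26 to 32 mm wide to its -x and a thin steel blade along +x.
- graver_b: Bystander: a second such graver, with a darker handle.
- loupe: Bystander: loose black eye loupe standing on the bench, 34 mm across, 28 mm high. Origin: centre of its underside.
Not all that is in view belongs to the job. Several things have the shape of the dock; the one meant has the colours described above.

How it is judged (in metres and radians):
On the way, in this order (a step that is already met when the one before it is completed fails the run):
1. the magnifier is set: lens straight out over the nose and head tipped 30 degrees forward (7 degrees either way), and let go of (value of joint magnifier_swivel between -0.13 and 0.13 rad and value of joint magnifier_tilt between 0.394 and 0.654 rad and contact force between the fingers and magnifier below 0.1 N and velocity of joint magnifier_swivel between -0.05 and 0.05 rad/s and velocity of joint magnifier_tilt between -0.05 and 0.05 rad/s), for 0.3 s.
2. the carrier is lifted out of its dock by its two pinched catches (value of joint each of catch_near, catch_far above 0.004 m and contact force between the fingers and carrier above 2 N and z of carrier in the frame of dock above 0.035 m and contact force between carrier and dock below 0.1 N), for 0.2 s.
At the end, for the whole second after the job is handed in: Carrier held by the fingers, both catches in 4 mm or more, level within 11 deg, still, over 30 mm up, touching neither dock nor magnifier; movement 110 to 210 mm from the lens along its line of sight, within 40 mm of it to either side, up or down; swivel 0 and tilt 30 deg, each within 7 deg (value of joint magnifier_swivel between -0.13 and 0.13 rad and value of joint magnifier_tilt between 0.394 and 0.654 rad and value of joint each of catch_near, catch_far above 0.004 m and contact force between the fingers and carrier above 2 N and contact force between carrier and dock below 0.1 N and contact force between carrier and magnifier below 0.1 N and x of movement in the frame of lens between -0.21 and -0.11 m and y of movement in the frame of lens between -0.04 and 0.04 m and z of movement in the frame of lens between -0.04 and 0.04 m and height (world z) of carrier above 0.03 m and angle between carrier's own z axis and vertical below 0.2 rad and linear speed of carrier below 0.03 m/s); the arm keeps its last pose, push and grip.
It fails at once if the first graver is moved by more than 25 mm (distance of graver_a from where it was at the start of the episode above 0.025 m).
It fails at once if the second graver is moved by more than 25 mm (distance of graver_b from where it was at the start of the episode above 0.025 m).
It fails at once if the eye loupe is moved by more than 25 mm (distance of loupe from where it was at the start of the episode above 0.025 m).
It also fails if it takes over 54 s, if anything falls off the work surface, if the arm or the gripper's body presses on something with over 40 N, if the wrist force passes 120 N, or if a joint passes its speed limit or range.

### The arm

A 7-joint arm with a two-finger parallel gripper is mounted at the origin on the work surface. World frame = base frame: x ahead of the robot, y to its left, z up, the work surface at z = 0. Lengths are in m, angles in degrees, forces in N, time in s.
With the tool pointing down it reaches from about 0.425 to 0.875 m from the base axis. Payload 4.7 kg.
Tool frame: the origin (TCP) lies at the very end of the fingers, on their centre line; the grasp point (between the pads) lies 19 mm behind it; z points along the fingers, y is the line along which they close (so a half turn about z gives the same grasp; the last joint's range is limited). The gripper opens to 87 mm and grips with 3 to 60 N. Pads are 19 mm wide; open, the fingers measure 117 mm over their backs; the gripper's body (75 mm by 190 mm) begins 51 mm behind the grasp point.
Start: joints at [67.156, 18.392, -4.016, 83.108, 1.295, 78.541, -3.26], TCP at [0.261, -0.595, 0.223] pointing down, gripper open.
Joint ranges: [-163.93, 163.93], [-17.29, 119.83], [-79.2, 71.16], [3.27, 140.29], [-89.18, 269.18], [5.43, 117.66], [-154.24, 154.24]. Speed limits (degrees/s): [147.25, 147.25, 180, 180, 180, 180, 180].

### API

Orientations are given as [roll, pitch, yaw] about the fixed x, y, z axes, in that order (R = Rz(yaw) Ry(pitch) Rx(roll)).
In Python, from cell import telemetry, cams, env gives the robot as it stands.
- The arm moves only by the tool arm_command, never from a script. Its argument "series" is text: rows parted by semicolons, each of 5 numbers parted by spaces: the shift along the tool's x, y, z in mm, then the turn about the tool's z in rad, then the closure in counts, from 0 (fully open) to 255 (shut). A call has 1 to 20 rows; each row shifts and turns the commanded pose from where the row before left it, along the tool's axes as they then stand; what a row does not reach is not made up. A row lasts 1/12 s, in which the tool goes at most 41.7 mm and 7.16 degrees, less where a joint would pass 70% of its speed; a pose out of reach is approached as far as the arm can. A call is refused whole if a number of a shift passes 41.7 or a number of a turn 0.125, either way. A call with a gripper value outside its range is refused whole. The fingers move at their own pace and stop on an object; "squeeze" is the grip in N (left out, the last holds). Time passes only in rows, so rows that do not move let the fingers close. It gives the time, the measured TCP pose, the force, the opening and the grip force at its end, in the units of the state.
- telemetry.get_obs(): the state, without advancing time (a new reading comes with each control period).
- cams.read_camera(name): name is "side" or "top" or "wrist"; returns the picture (420x560x3 uint8, blue, green, red); there is no depth.
- cams.calibration(name): a dict with "K" (3x3 intrinsics, pixels), "origin" and "rotation" of the camera in the world; the wrist camera has in their place "hand_eye" (4x4, takes a point from camera to tool coordinates, whose origin is the TCP and whose axes are the flange's). Camera axes: x right, y down, z forward; pixel columns grow to the right and rows downward; lengths in m; the calibration is good to about 2 mm. A picture is of the moment at which its call begins: read the wrist's pose just before it. calibration takes no time and is no camera call.
- env.sign_off(): hands the job in; it is judged then, once.
The state is a dict: "time_s": time; "qpos": joint angles; "joint_velocities": joint speeds; "effort": joint torques, N m; "tool_pos": TCP position; "tool_rot": TCP orientation; "force": force on the tool from outside, world axes, zero at the start; "wrist_torque": the same for the moment, N m; "grip_width": finger opening in m; "grasp_force": force on a finger pad.
Only numpy, scipy, OpenCV 4.12 (cv2) and the standard library are available. Lean on these libraries where they do the work, as an engineer would, in place of code of your own. Each camera call takes 0.05 s, during which the arm holds its last target. There are 200 camera calls.

## Working session

There is one attempt and no reset: what is moved stays moved. The work goes in short steps, Python scripts to look and compute and a tool call to move; the robot and the scene stay as the last step left them, time stands still between calls to the robot, and variables do not carry over. Pictures are saved under pics/ and viewed, at most 12 in all, crops included, and the job is handed in when it is done.

Besides the shell and the picture viewer there is one more tool, called after "Emit:" as a command line: name --argument value ..., lists and objects as JSON in quotes. arm_command: Moves the arm, as the interface text tells. Its arguments: {"type":"object","properties":{"series":{"type":"string"},"squeeze":{"type":"number"}},"required":["series"]}

```bash
mkdir -p pics; ls
python3 - <<'E'
from cell import telemetry,cams,env
import cv2
o=telemetry.get_obs();print(o)
for n in("side","top","wrist"):
    cv2.imwrite(f"pics/{n}0.png",cams.read_camera(n)); print(n,cams.calibration(n))
E
```

```text
pics
{'time_s': 0.0, 'qpos': array([67.15716497, 18.43949728, -4.01538892, 83.17379163,  1.29402956,
       78.54051006, -3.25980517]), 'joint_velocities': array([ 0.05611647, -0.04290566,  0.06543919, -0.01148353, -0.00331921,
        0.07877148,  0.05139469]), 'effort': array([-5.31927362e-04, -4.91290998e+01, -4.03769799e-01, -3.12535357e+01,
       -6.38032285e-02,  4.36724047e-02,  1.41085875e-04]), 'tool_pos': array([ 0.26049323, -0.59492529,  0.22146625]), 'tool_rot': array([-1.79891388e+02,  4.77877343e-03,  2.36524305e+01]), 'force': array([-0.12022346, -0.85385511,  0.94757947]), 'wrist_torque': array([-0.00514982,  0.03318407,  0.00297538]), 'grasp_force': 0.0, 'grip_width': 0.08703251119783567}
side {'K': array([[396.14088141,   0.        , 277.70924216],
       [  0.        , 396.14088141, 208.54537427],
       [  0.        ,   0.        ,   1.        ]]), 'origin': array([ 0.4748714 , -0.74167875,  0.65342833]), 'rotation': array([-121.7737984 ,    0.35190703,   -7.8299211 ])}
top {'K': array([[458.69489174,   0.        , 280.24908735],
       [  0.        , 458.69489174, 211.22216301],
       [  0.        ,   0.        ,   1.        ]]), 'origin': array([0.37405908, 0.00589004, 1.32521202]), 'rotation': array([-1.70669530e+02,  5.96016773e-02, -9.09895425e+01])}
wrist {'K': array([[289.97171944,   0.        , 276.57324634],
       [  0.        , 289.97171944, 207.21652516],
       [  0.        ,   0.        ,   1.        ]]), 'hand_eye': array([[ 1.41720748e-03, -9.70097320e-01, -2.42712136e-01,
         6.53412013e-02],
       [ 9.99998977e-01,  1.42214038e-03,  1.54880833e-04,
         2.31373815e-04],
       [ 1.94921249e-04, -2.42712107e-01,  9.70098343e-01,
        -1.61177153e-01],
       [ 0.00000000e+00,  0.00000000e+00,  0.00000000e+00,
         1.00000000e+00]])}
```

View pics/top0.png

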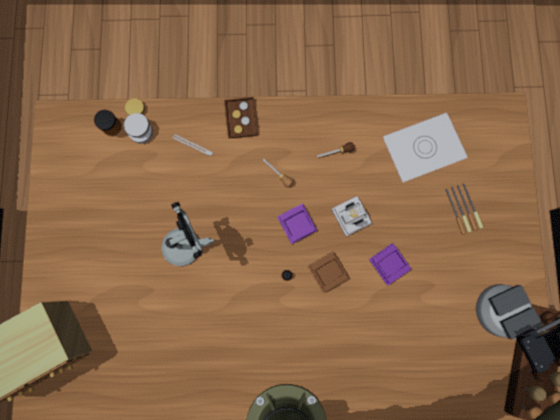

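View pics/side0.png

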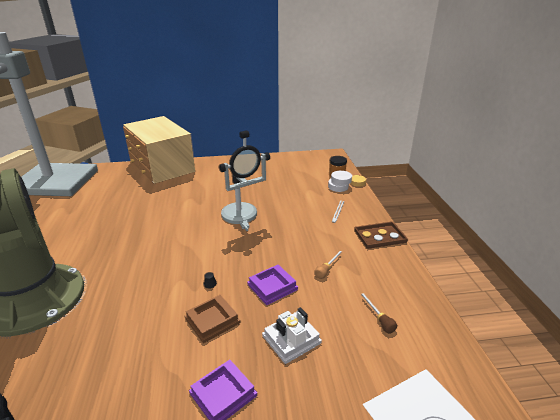

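The top view shows the magnifier at about (182,247), with its nose pointing right. There are four dock-shaped things: purple at (297,224) and (390,264), brown at (329,272), and grey aluminium holding the white carrier at (352,216). The last fits the description. I'll confirm it in one enlarged crop, together with the magnifier.

```bash
cat > h.py <<'E'
import numpy as np, cv2
from scipy.spatial.transform import Rotation as R
from cell import telemetry,cams,env
def cam(n,o=None):
    c=cams.calibration(n)
    if n!="wrist": return c["K"],np.array(c["origin"]),R.from_euler('xyz',c["rotation"],degrees=True).as_matrix()
    o=o or telemetry.get_obs(); T=R.from_euler('xyz',o["tool_rot"],degrees=True).as_matrix(); H=c["hand_eye"]
    return c["K"],o["tool_pos"]+T@H[:3,3],T@H[:3,:3]
def ray(C,p):
    K,o,M=C; d=M@np.linalg.solve(K,[p[0],p[1],1.]); return o,d/np.linalg.norm(d)
def onz(C,p,z):
    o,d=ray(C,p); return o+d*(z-o[2])/d[2]
def tri(a,b):
    (o1,d1),(o2,d2)=a,b
    s=np.linalg.lstsq(np.c_[d1,-d2],o2-o1,rcond=None)[0]
    p,q=o1+s[0]*d1,o2+s[1]*d2; return (p+q)/2,np.linalg.norm(p-q)
def proj(C,P):
    K,o,M=C; v=K@(M.T@(np.asarray(P)-o)); return v[:2]/v[2]
E
python3 - <<'E'
import cv2,numpy as np
t=cv2.imread("pics/top0.png");s=cv2.imread("pics/side0.png")
def c(im,x,y,w,h): return cv2.resize(im[y:y+h,x:x+w],(400,300),interpolation=cv2.INTER_CUBIC)
g=np.vstack([np.hstack([c(t,150,195,80,60+15)[:300],c(t,316,186,72,54)]),np.hstack([c(s,195,120,160,120),c(s,240,290,100,75)])])
cv2.imwrite("pics/crop1.png",g)
E
```

```text
(no output)
```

View pics/crop1.png

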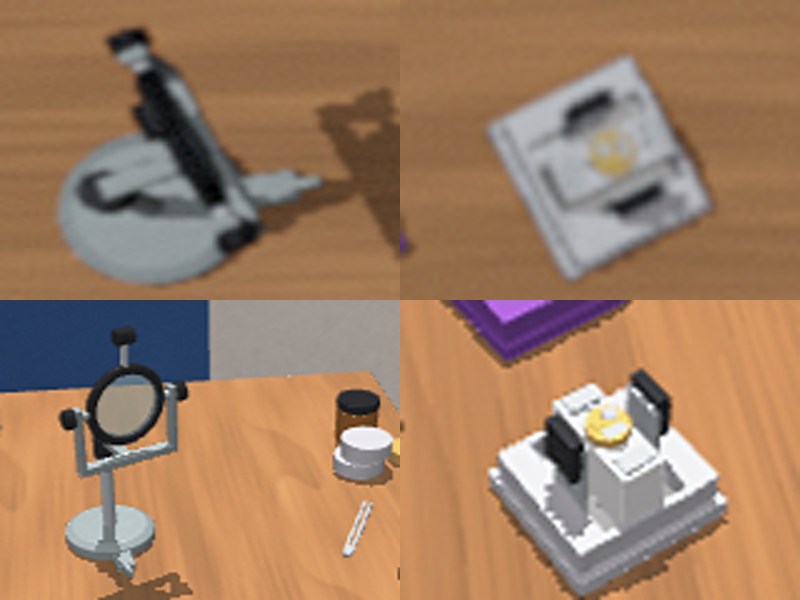

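Confirmed: the aluminium dock holds the white carrier with black pads and the brass movement, at (352,216) in top and (292,335) in side. Next I triangulate everything.

Run:
```python
from h import *
np.set_printoptions(precision=4,suppress=True)
T,S=cam("top"),cam("side")
F=onz(T,(180,247),.018);N=onz(T,(214.4,240.3),.018);print("foot",F,onz(S,(239,213),.018),"nose",N,onz(S,(244.6,229),.018), np.degrees(np.arctan2(*(N-F)[1::-1])),np.linalg.norm(N-F))
kl=tri(ray(T,(197.6,254)),ray(S,(222,168)));kr=tri(ray(T,(175.4,205.5)),ray(S,(266,156)));print(kl,kr)
for p in((180,225),(175,205)): print("hk",tri(ray(T,p),ray(S,(244,135))))
print("hk at .28 side",onz(S,(244,135),.28))
# expected knob
c=(kl[0]+kr[0])/2;print("lens",c,np.degrees(np.arctan2(*(c-F)[1::-1])))
for z in(.278,.28): print("pred knob px top",proj(T,[c[0],c[1],z]),proj(S,[c[0],c[1],z]))
t=cv2.imread("pics/top0.png");s=cv2.imread("pics/side0.png")
# movement by colour, pads black, dock corners
for n,im,C,(x,y,w,h) in(("top",t,T,(325,190,60,50)),("side",s,S,(255,300,75,70))):
    hsv=cv2.cvtColor(im[y:y+h,x:x+w],cv2.COLOR_BGR2HSV)
    m=cv2.inRange(hsv,(20,90,90),(32,255,255));v,u=np.nonzero(m);print(n,"brass",len(u),u.mean()+x,v.mean()+y,onz(C,(u.mean()+x,v.mean()+y),.055))
    m=cv2.inRange(hsv,(0,0,0),(180,255,55));k,_,st,ce=cv2.connectedComponentsWithStats(m)
    for i in range(1,k):
        if st[i,4]>8: p=ce[i]+[x,y];print(" black",st[i,4],p,onz(C,p,.053))
# dock corners on top, crop scale 400/72
for p in((488,125),(630,55),(715,208),(575,280)):
    q=(316+(p[0]-400)*72/400,186+p[1]*54/300);print("corner",q,onz(T,q,.025))
for n,q in(("loupe",(287,275)),("gA",(287,181)),("gAtip",(264,160)),("gB",(350,147)),("gBtip",(318,157))):print(n,onz(T,q,0.01))
```

```text
foot [0.4904 0.2912 0.018 ] [0.4926 0.267  0.018 ] nose [0.5079 0.1932 0.018 ] [0.5037 0.1805 0.018 ] -79.8944618050811 0.09954372185453138
(array([0.4559, 0.2084, 0.1981]), np.float64(0.0011321544898560962)) (array([0.5779, 0.2651, 0.1987]), np.float64(0.0004581187629128947))
hk (array([0.5185, 0.2361, 0.2748]), np.float64(0.00023755786240509143))
hk (array([0.5419, 0.2468, 0.2752]), np.float64(0.04641874347270058))
hk at .28 side [0.5181 0.2228 0.28  ]
lens [0.5169 0.2367 0.1984] -64.06707780448032
pred knob px top [179.3997 225.4776] [243.2428 133.7908]
pred knob px top [179.21   225.3632] [243.2026 133.0574]
top brass 15 353.6 214.8 [ 0.569  -0.2017  0.055 ]
 black 10 [349.4 204.9] [ 0.5977 -0.1915  0.053 ]
 black 13 [358.2308 221.6154] [ 0.5498 -0.2142  0.053 ]
side brass 41 290.7073170731707 320.4634146341463 [ 0.5712 -0.2025  0.055 ]
 black 27 [303.7778 316.3333] [ 0.5991 -0.1938  0.053 ]
 black 72 [280.6667 328.3333] [ 0.549  -0.2175  0.053 ]
corner (331.84, 208.5) [ 0.593  -0.1449  0.025 ]
corner (357.4, 195.9) [ 0.6286 -0.22    0.025 ]
corner (372.7, 223.44) [ 0.5477 -0.2602  0.025 ]
corner (347.5, 236.4) [ 0.5117 -0.1866  0.025 ]
loupe [ 0.4062 -0.0125  0.01  ]
gA [ 0.6798 -0.0179  0.01  ]
gAtip [0.7446 0.049  0.01  ]
gB [ 0.78   -0.2072  0.01  ]
gBtip [ 0.751  -0.1111  0.01  ]
```

Emit:
arm_command --series "16 -6.5 -6 0 0;32 -13 -7 0 0;32 -13 -7 0 0;32 -13 -7 0 0;32 -13 -7 0 0;32 -13 -7 0 0;32 -13 -7 0 0;32 -13 -7 0 0;32 -13 -7 0 0;32 -13 -7 0 0;32 -13 -7 0 0;32 -13 -7 0 0;32 -13 -7 0 0;32 -13 -7 0 0;16 -6 -6 0 0;0 0 0 0 0"

```text
time_s: 1.48
tool_pos: [0.6019, -0.2433, 0.3262]
tool_rot: [-179.9, -0.2, 24.2]
force: [-0.6, 0.7, 0.4]
grip_width: 0.0871
grasp_force: 0.0
```

Emit:
arm_command --series "0 0 0 -0.06 0;0 0 0 -0.122 0;0 0 0 -0.122 0;0 0 0 -0.122 0;0 0 0 -0.122 0;0 0 0 -0.122 0;0 0 0 -0.122 0;0 0 0 -0.122 0;0 0 0 -0.122 0;0 0 0 -0.122 0;0 0 0 -0.122 0;0 0 0 -0.122 0;0 0 0 -0.122 0;0 0 0 -0.066 0;0 0 0 0 0"

```text
time_s: 2.73
tool_pos: [0.5974, -0.2507, 0.3249]
tool_rot: [-179.9, -0.0, 114.7]
force: [-0.3, 0.4, 1.0]
grip_width: 0.0872
grasp_force: 0.0
```

Run:
```python
from h import *
np.set_printoptions(precision=4,suppress=True)
o=telemetry.get_obs();C=cam("wrist",o);im=cams.read_camera("wrist");cv2.imwrite("pics/w1.png",im)
for P in([.573,-.204,.055],[.5495,-.216,.055],[.598,-.1925,.055]):print(proj(C,P))
```

```text
[275.4342 144.0109]
[257.303  144.7295]
[294.371  144.0548]
```

View pics/w1.png

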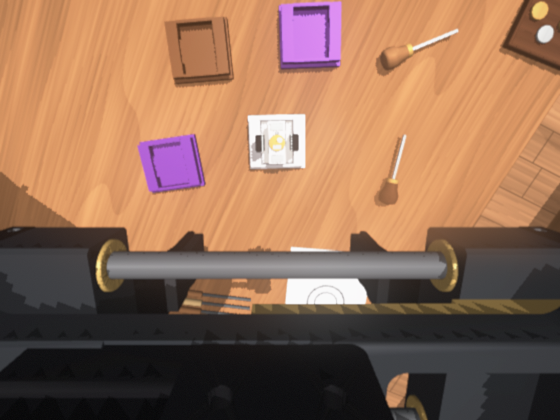

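Emit:
arm_command --series "16 4 0 0 0;32 9 0 0 0;32 9 0 0 0;32 9 0 0 0;32 9 0 0 0;32 9 0 0 0;32 9 0 0 0;32 9 0 0 0;32 9 0 0 0;32 9 0 0 0;32 9 0 0 0;32 9 0 0 0;20 5 0 0 0;0 0 0 0 0"

```text
time_s: 3.95
tool_pos: [0.5307, 0.1558, 0.3259]
tool_rot: [180.0, -0.1, 115.2]
force: [-0.5, 0.5, 0.1]
grip_width: 0.0871
grasp_force: 0.0
```

The wrist view shows the carrier at (277,142) with pads at (260,143) and (295,143), within about 2 px of the prediction. Now the magnifier from close by.

Run:
```python
from h import *
np.set_printoptions(precision=4,suppress=True)
o=telemetry.get_obs();C=cam("wrist",o);im=cams.read_camera("wrist");cv2.imwrite("pics/w2.png",im)
print(o["tool_pos"])
for P in([.5185,.2361,.28],[.4559,.2084,.2],[.5779,.2651,.2],[.4904,.2912,.018],[.508,.1932,.018]):print(proj(C,P))
```

```text
[0.5307 0.1558 0.3259]
[311.4039 116.5858]
[229.4856 119.9343]
[371.0285 120.982 ]
[290.9473  84.6146]
[273.8494 149.4787]
```

View pics/w2.png

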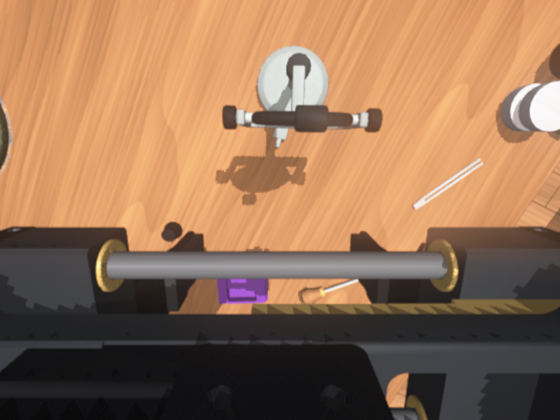

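Knob at (312,118), fork knobs at (230,117) and (373,120), foot centre about (292,83), nose tip about (278,147).

Run:
```python
from h import *
np.set_printoptions(precision=4,suppress=True)
o=telemetry.get_obs();C=cam("wrist",o);T=cam("top");S=cam("side")
im=cv2.imread("pics/w2.png");h=cv2.cvtColor(im,cv2.COLOR_BGR2HSV)
m=cv2.inRange(h,(0,0,110),(180,60,255));m[:, :250]=0;m[:,335:]=0;m[155:]=0;v,u=np.nonzero(m)
print("foot box",u.min(),u.max(),v.min(),v.max(), "tip cols",u[v>=v.max()-2].mean())
for z in(.018,.012,.006):
  F=onz(C,((u.min()+u.max())/2,84),.018);N=onz(C,(u[v>=v.max()-1].mean(),v.max()),z);Nt=onz(T,(214.4,240.3),z);Ns=onz(S,(244.6,229),z)
  P=np.array([.491,.291,z])
  print(z,F,N,Nt,Ns,[np.degrees(np.arctan2(*(q-P)[1::-1])).round(1) for q in(N,Nt,Ns)],[np.linalg.norm(q-P).round(3) for q in(N,Nt,Ns)])
k=onz(C,(312,118),.28);a=onz(C,(230,117),.2);b=onz(C,(373,120),.2);print("knob",k,a,b,np.degrees(np.arctan2(*(b-a)[1::-1])))
```

```text
foot box 250 334 46 147 tip cols 277.0
0.018 [0.4931 0.2886 0.018 ] [0.5122 0.1948 0.018 ] [0.5079 0.1932 0.018 ] [0.5037 0.1805 0.018 ] [np.float64(-77.5), np.float64(-80.2), np.float64(-83.5)] [np.float64(0.099), np.float64(0.099), np.float64(0.111)]
0.012 [0.4931 0.2886 0.018 ] [0.5124 0.1946 0.012 ] [0.5085 0.1941 0.012 ] [0.504  0.1892 0.012 ] [np.float64(-77.5), np.float64(-79.8), np.float64(-82.7)] [np.float64(0.099), np.float64(0.098), np.float64(0.103)]
0.006 [0.4931 0.2886 0.018 ] [0.5125 0.1944 0.006 ] [0.5091 0.1949 0.006 ] [0.5042 0.1979 0.006 ] [np.float64(-77.5), np.float64(-79.3), np.float64(-81.9)] [np.float64(0.099), np.float64(0.098), np.float64(0.094)]
knob [0.5207 0.2319 0.28  ] [0.4567 0.2076 0.2   ] [0.5806 0.2627 0.2   ] 23.993082907698668
```

Emit:
arm_command --series "15 5 0 0 0;30 9 0 0 0;21 6 0 0 0;10 3 0 0 0;0 0 0 0 0;0 0 10 0 0;0 0 15 0 0;0 0 15 0 0;0 0 13 0 0;0 0 9 0 0;0 0 0 0 0;0 0 0 0 0"

```text
time_s: 5.0
tool_pos: [0.5231, 0.2258, 0.2631]
tool_rot: [-179.9, 0.0, 114.7]
force: [-0.2, 0.9, -0.1]
grip_width: 0.087
grasp_force: 0.0
```

Run:
```python
from h import *
im=cams.read_camera("side");cv2.imwrite("pics/s3.png",np.hstack([cv2.resize(im[80:250,170:330],(400,425),interpolation=2),cv2.resize(cams.read_camera("top")[180:280,140:234],(400,425),interpolation=2)]))
```

```text
(no output)
```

View pics/s3.png

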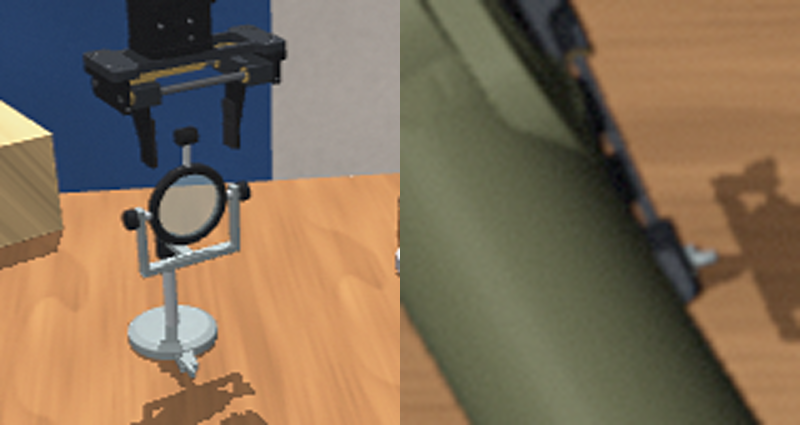

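The knob lies between the fingers, centred, but the TCP is about 9 mm short along tool x. I correct that, then grip.

Emit:
arm_command --series "5 0 0 0 0;4 0 0 0 0;0 0 0 0 0;0 0 0 0 120;0 0 0 0 255;0 0 0 0 255;0 0 0 0 255;0 0 0 0 255;0 0 0 0 255;0 0 0 0 255;0 0 0 0 255;0 0 0 0 255" --squeeze 20

```text
time_s: 6.1
tool_pos: [0.5192, 0.2349, 0.2635]
tool_rot: [-180.0, 0.0, 114.8]
force: [0.4, 0.9, 0.4]
grip_width: 0.0351
grasp_force: 0.0
```

Emit:
arm_command --series "0 0 0 0 255;0 0 0 0 255;0 0 0 0 255;0 0 0 0 255;0 0 0 0 255;0 0 0 0 255"

```text
time_s: 6.6
tool_pos: [0.5193, 0.235, 0.2635]
tool_rot: [180.0, 0.0, 114.7]
force: [0.6, 0.7, -0.8]
grip_width: 0.0219
grasp_force: 20.0
```

Emit:
arm_command --series "0 -1.9 0 0.0305 255;0 -1.9 0 0.0305 255;0 -1.9 0 0.0305 255;0 -1.9 0 0.0305 255;0.1 -1.9 0 0.0305 255;0.1 -1.9 0 0.0305 255;0.1 -1.9 0 0.0305 255;0.1 -1.9 0 0.0305 255;0 0 0 0 255;0 0 0 0 255;0 0 0 0 255;0 0 0 0 255"

```text
time_s: 7.6
tool_pos: [0.5045, 0.2304, 0.2635]
tool_rot: [-180.0, 0.0, 100.8]
force: [-1.4, -0.3, 0.6]
grip_width: 0.0219
grasp_force: 20.0
```

Emit:
arm_command --series "-5.2 0 0.2 0 255;-5.2 0 0.5 0 255;-5.2 0 0.8 0 255;-5.1 0 1.2 0 255;-5 0 1.5 0 255;-4.9 0 1.8 0 255;-4.8 0 2.2 0 255;-4.6 0 2.5 0 255;0 0 0 0 255;0 0 0 0 255;0 0 0 0 255;0 0 0 0 255"

```text
time_s: 8.6
tool_pos: [0.5117, 0.191, 0.252]
tool_rot: [-179.9, -0.0, 100.8]
force: [-1.1, 4.2, -6.5]
grip_width: 0.0214
grasp_force: 20.0
```

Run:
```python
from h import *
im=cams.read_camera("side");cv2.imwrite("pics/s4.png",im);w=cams.read_camera("wrist");cv2.imwrite("pics/w4.png",w)
cv2.imwrite("pics/c4.png",np.hstack([cv2.resize(im[80:250,170:330],(400,425),interpolation=2),cv2.resize(w[20:233,180:380],(400,425),interpolation=2)]))
```

```text
(no output)
```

View pics/c4.png

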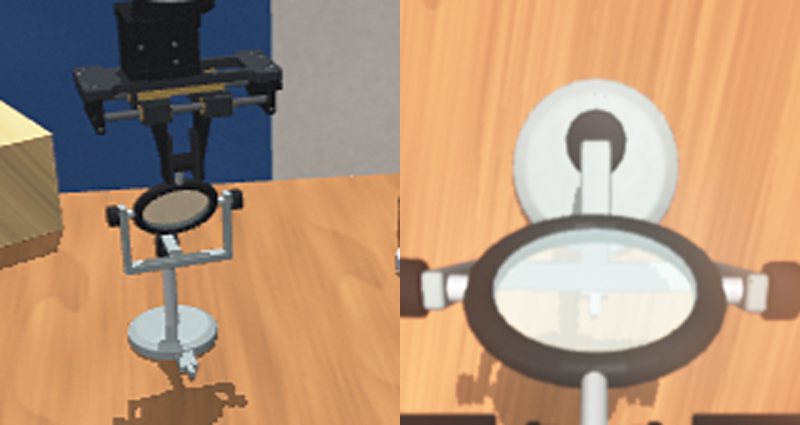

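The nose shows through the lens in line with the stalk and post (crop columns about 595–597), so the swivel is about 0. The tilt is about 30° from the knob's 40 mm travel. Release and rise.

Emit:
arm_command --series "0 0 0 0 0;0 0 0 0 0;0 0 0 0 0;0 0 0 0 0;0 0 0 0 0;0 0 0 0 0;0 0 0 0 0;0 0 0 0 0;0 0 0 0 0;0 0 -10 0 0;0 0 -20 0 0;0 0 -20 0 0;0 0 -20 0 0;0 0 0 0 0;0 0 0 0 0"

```text
time_s: 9.95
tool_pos: [0.5128, 0.1917, 0.3245]
tool_rot: [179.8, -0.0, 100.8]
force: [-0.0, 0.1, 0.0]
grip_width: 0.0868
grasp_force: 0.0
```

Run:
```python
from h import *
np.set_printoptions(precision=4,suppress=True)
o=telemetry.get_obs();C=cam("wrist",o);w=cams.read_camera("wrist");S=cam("side");s=cams.read_camera("side");cv2.imwrite("pics/s5.png",s)
print(o["tool_pos"])
def reproj(C,sw,ti,p=np.array([.4915,.290,0]),n=-79.5):
    a=np.radians(n+sw);d=np.array([np.cos(a),np.sin(a),0]);L=p+.06*d+[0,0,.2];k=L+.08*(np.sin(np.radians(ti))*d+[0,0,np.cos(np.radians(ti))])
    return proj(C,L),proj(C,k)
for t in(20,25,30,35):print(t,[reproj(c,0,t) for c in(C,S)])
cv2.imwrite("pics/c5.png",np.hstack([cv2.resize(s[100:250,190:310],(400,500),interpolation=2),cv2.resize(w[20:220,200:360],(400,500),interpolation=2)]))
```

```text
[0.5128 0.1917 0.3245]
20 [(array([273.8112, 161.1168]), array([273.0327, 206.9009])), (array([239.4872, 162.5051]), array([240.3551, 139.7437]))]
25 [(array([273.8112, 161.1168]), array([273.0354, 214.263 ])), (array([239.4872, 162.5051]), array([241.0255, 141.6616]))]
30 [(array([273.8112, 161.1168]), array([273.0454, 220.8309])), (array([239.4872, 162.5051]), array([241.6882, 143.763 ]))]
35 [(array([273.8112, 161.1168]), array([273.0621, 226.5651])), (array([239.4872, 162.5051]), array([242.3369, 146.0302]))]
```

View pics/c5.png

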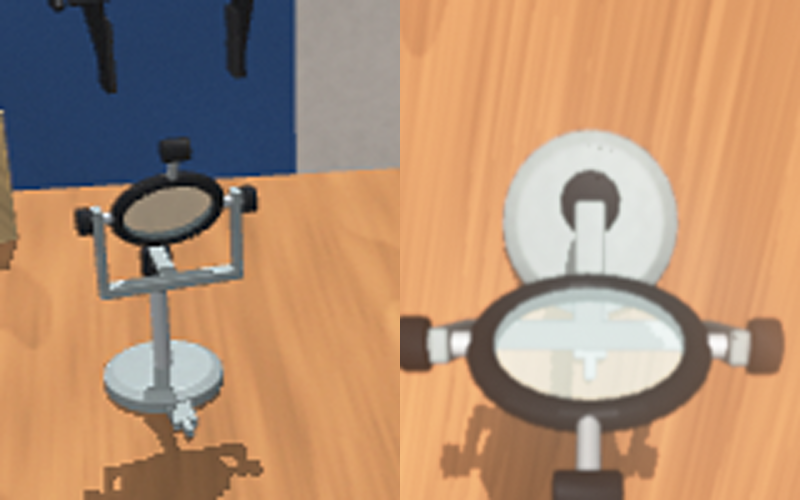

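The magnifier is set: in side view the knob at (242.5,145) and lens at (240.4,163) imply a tilt of about 31°. On to the carrier.

Emit:
arm_command --series "0 0 0 -0.08 0;0 0 0 -0.09 0;0 0 0 -0.081 0;-15 -4 0 0 0;-30 -8 0 0 0;-33 -9 8 0 0;-33 -9 14 0 0;-33 -9 14 0 0;-33 -9 14 0 0;-33 -9 14 0 0;-33 -9 14 0 0;-33 -9 14 0 0;-33 -9 14 0 0;-33 -9 14 0 0;-33 -9 14 0 0;-33 -9 14 0 0;-24 -4 6 0 0;0 0 0 0 0;0 0 0 0 0"

```text
time_s: 11.63
tool_pos: [0.5902, -0.2503, 0.1664]
tool_rot: [-179.9, -0.2, 115.0]
force: [-0.1, 2.1, 0.1]
grip_width: 0.0867
grasp_force: 0.0
```

Run:
```python
from h import *
np.set_printoptions(precision=4,suppress=True)
o=telemetry.get_obs();C=cam("wrist",o);w=cams.read_camera("wrist");cv2.imwrite("pics/w6.png",w)
print(o["tool_pos"],o["tool_rot"]);e=proj(C,[.572,-.203,.055]);print(e)
x0,y0=int(e[0])-70,int(e[1])-60
c=w[y0:y0+115,x0:x0+140];h=cv2.cvtColor(c,cv2.COLOR_BGR2HSV)
m=cv2.inRange(h,(0,0,0),(180,255,60));k,_,st,ce=cv2.connectedComponentsWithStats(m)
for i in range(1,k):
    if st[i,4]>60: print("black",st[i],ce[i]+[x0,y0],onz(C,ce[i]+[x0,y0],.066))
m=cv2.inRange(h,(20,90,90),(32,255,255));v,u=np.nonzero(m);p=(u.mean()+x0,v.mean()+y0);print("brass",len(u),p,onz(C,p,.055))
cv2.imwrite("pics/c6.png",cv2.resize(c,None,fx=4,fy=4))
```

```text
[ 0.5902 -0.2503  0.1664] [-179.8574   -0.1854  114.9592]
[281.179 151.959]
brass 184 (np.float64(280.1358695652174), np.float64(149.2663043478261)) [ 0.5701 -0.2012  0.055 ]
```

View pics/c6.png

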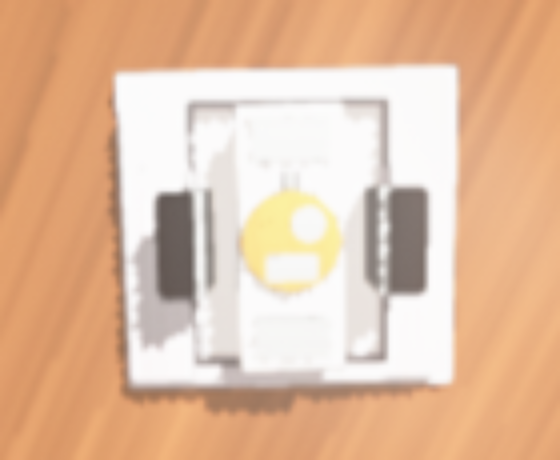

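Emit:
arm_command --series "15 2 0 -0.026 0;21 3 0 0 0;13 0 0 0 0;2 0 0 0 0;0 0 15 0 0;0 0 25 0 0;0 0 25 0 0;0 0 25 0 0;0 0 20 0 0;0 0 12 0 0;0 0 6 0 0;0 0 0 0 0;0 0 0 0 0;0 0 0 0 0"

```text
time_s: 12.85
tool_pos: [0.5749, -0.2011, 0.0425]
tool_rot: [179.9, 0.1, 116.6]
force: [-0.4, 1.1, 0.7]
grip_width: 0.0874
grasp_force: 0.0
```

Run:
```python
from h import *
np.set_printoptions(precision=4,suppress=True)
o=telemetry.get_obs();s=cams.read_camera("side");w=cams.read_camera("wrist")
print(o["tool_pos"],o["tool_rot"])
cv2.imwrite("pics/c7.png",np.hstack([cv2.resize(s[260:380,230:360],(400,369),interpolation=2),cv2.resize(w[100:320,170:390],(369,369),interpolation=2)]))
```

```text
[ 0.5749 -0.2011  0.0425] [179.9013   0.1224 116.6462]
```

View pics/c7.png

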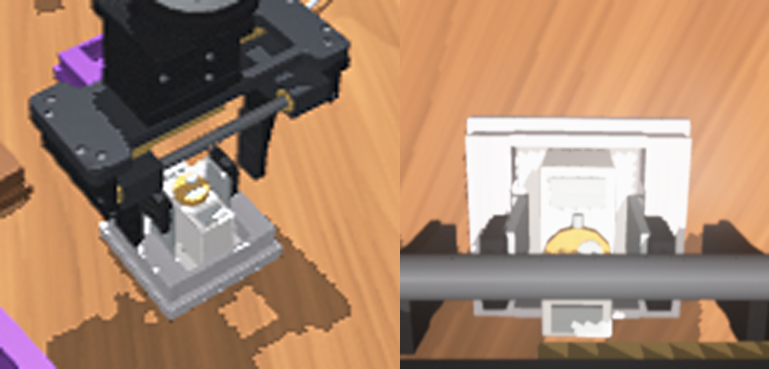

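The fingers straddle the pads and are centred (finger midpoint and carrier both at about crop column 578). Lower 4 mm and pinch.

Emit:
arm_command --series "0 0 4 0 0;0 0 0 0 60;0 0 0 0 120;0 0 0 0 255;0 0 0 0 255;0 0 0 0 255;0 0 0 0 255;0 0 0 0 255;0 0 0 0 255;0 0 0 0 255;0 0 0 0 255;0 0 0 0 255;0 0 0 0 255" --squeeze 25

```text
time_s: 14.03
tool_pos: [0.574, -0.2007, 0.0373]
tool_rot: [180.0, 0.0, 116.6]
force: [-0.9, 0.7, 5.6]
grip_width: 0.0442
grasp_force: 25.0
```

Emit:
arm_command --series "0 0 -3 0 255;0 0 -6 0 255;0 0 -6 0 255;0 0 -8 0 255;0 0 -8 0 255;0 0 -10 0 255;0 0 -10 0 255;0 0 -10 0 255;0 0 -6 0 255;0 0 -3 0 255;0 0 0 0 255;0 0 0 0 255;0 0 0 0 255;0 0 0 0 255;0 0 0 0 255"

```text
time_s: 15.28
tool_pos: [0.5734, -0.2007, 0.1062]
tool_rot: [-180.0, -0.0, 116.6]
force: [-0.2, 0.3, -1.7]
grip_width: 0.0437
grasp_force: 25.0
```

Emit:
arm_command --series "8 2 0 0 255;15 5 1 0 255;20 7 1 0 255;22 7 1 0 255;22 7 1 0 255;22 7 1 0 255;22 7 1 0 255;22 7 2 0 255;22 7 2 0 255;22 7 2 0 255;22 7 1 0 255;20 7 1 0 255;16 5 1 0 255;10 3 1 0 255;5 2 0 0 255;0 0 0 0 255;0 0 0 0 255;0 0 0 0 255;0 0 0 0 255;0 0 0 0 255"

```text
time_s: 16.95
tool_pos: [0.5306, 0.0784, 0.0908]
tool_rot: [-180.0, 0.0, 116.5]
force: [0.4, -0.2, -2.6]
grip_width: 0.0437
grasp_force: 25.0
```

Run:
```python
from h import *
np.set_printoptions(precision=4,suppress=True)
o=telemetry.get_obs();s=cams.read_camera("side");w=cams.read_camera("wrist")
print(o["tool_pos"],o["tool_rot"],o["force"],o["grip_width"])
d=np.array([.182,-.983,0]);L=np.array([.4915,.290,.2])+.06*d;a=np.radians(31);M=o["tool_pos"]+[0,0,.0177]-L
print("along",M@(np.cos(a)*d-[0,0,np.sin(a)]),"lat",M@[.983,.182,0],"up",M@(np.sin(a)*d+[0,0,np.cos(a)]))
cv2.imwrite("pics/c8.png",np.hstack([cv2.resize(s[90:300,160:370],(400,400),interpolation=2),cv2.resize(w[0:300,130:430],(400,400),interpolation=2)]))
```

```text
[0.5306 0.0784 0.0908] [-179.9901    0.0157  116.5356] [ 0.3898 -0.2214 -2.5885] 0.043729482681080005
along 0.180097494220711 lat -3.5626234983259705e-05 up 0.0014381489940504101
```

View pics/c8.png

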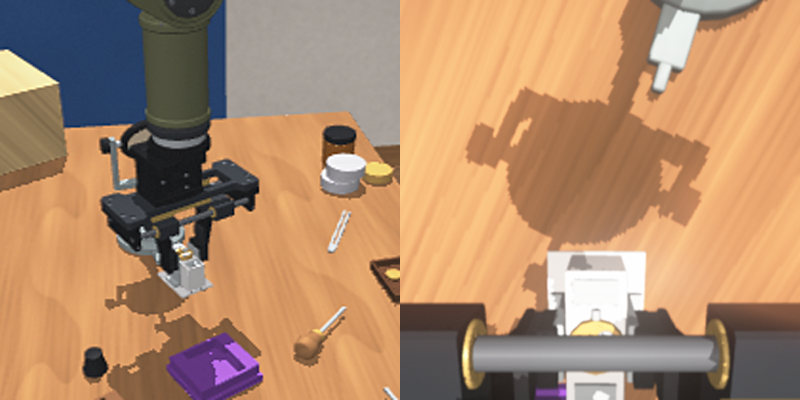

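The carrier is held level by its pinched catches and clear of everything. The movement is 0.18 m out along the line of sight, inside the 0.11–0.21 m band. Handing in.

```bash
python3 -c "
from cell import env
print(env.sign_off())"
```

```text
the job is handed in; nothing more can be done
None
```

I set and released the magnifier, lifted the carrier out by its pinched catches, and handed in the job holding it level, with the movement about 18 cm from the glass (asked: about 16; allowed: 11–21) and on the line of sight by my estimate; sign-off returned no verdict.

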